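Weigh a counterweight on the bench spring balance

ROBOT

A 7-joint arm with a two-finger parallel gripper is mounted at the origin on the work surface; the furniture and walls round the work are solid. World frame = base frame: x ahead of the robot, y to its left, z up, the work surface at z = 0. Lengths are in m, angles in rad, forces in N, time in s.
With the tool pointing down it reaches from about 0.35 to 0.9 m from the base axis. Payload 8.1 kg.
Tool frame: the origin (TCP) lies between the finger pads; the fingertips stand 19 mm ahead of it and the grasp point (between the pads) is the TCP; z points along the fingers, y is the line along which they close (so a half turn about z gives the same grasp; the last joint's range is limited). The gripper opens to 92 mm and grips with 3 to 60 N. Pads are 19 mm wide; open, the fingers measure 130 mm over their backs; the gripper's body (75 mm by 190 mm) begins 47 mm behind the grasp point.
Start: joints at [1.203, 0.434, 0.025, 1.573, -0.012, 1.134, -0.075], TCP at [0.164, -0.603, 0.246] pointing down, gripper open.
Joint ranges: [-2.62, 2.62], [-0.44, 2.09], [-1.27, 1.32], [0.08, 2.57], [-1.32, 4.46], [0.12, 2], [-2.74, 2.74]. Speed limits (rad/s): [2.22, 2.22, 3.01, 3.01, 3.14, 3.14, 3.14].

INTERFACE

Orientations are given as a 3x3 rotation matrix whose columns are the frame's x, y, z axes.
In Python, from bench import * gives the robot as it stands. The module is installed in compiled form; this text tells all that it offers.
- The arm moves only by the shell command python3 -m inch 'ROWS' [OPENING] [FORCE]. ROWS is a JSON object of lists of equal length, an entry for each row: "translation": the shift along the tool's x, y, z in m, a list of three; "rot": the turn, a rotation vector about the tool's x, y, z in rad, a list of three. In form: {"translation": [[tx, ty, tz], ...], "rot": [[rx, ry, rz], ...]}. A call has 1 to 20 rows; each row is the pose to reach, as a shift and turn from the pose commanded when the call began, along the tool's axes at that moment; what a row does not reach only later rows make up. A row lasts 1/8 s, in which the tool goes at most 62.5 mm and 10.7 degrees, less where a joint would pass 70% of its speed; a pose out of reach is approached as far as the arm can. A call with a gripper value outside its range is refused whole. OPENING is the opening, from -1 (shut) to 1 (fully open), so that 0 is half open, set as the call begins (- or left out, the last holds). The fingers move at their own pace and stop on an object; FORCE is the grip in N (left out, the last holds). Time passes only in rows, so rows that repeat a pose let the fingers close. It gives the time, the measured TCP pose, the force, the opening and the grip force at its end, in the units of the state.
- get_obs(): the state, without advancing time (a new reading comes with each control period).
- snapshot(name): name is "scene" or "top" or "wrist"; returns (picture, depth): 400x640x3 uint8, red, green, blue; 400x640 float32, m along the optical axis (not along the pixel's ray), 0 where there is no reading.
- calibration(name): a dict with "intrinsics" (3x3 intrinsics, pixels), "R" (3x3) and "t" (3): a world point X has camera coordinates R X + t. Camera axes: x right, y down, z forward; pixel columns grow to the right and rows downward; lengths in m; the calibration is good to about 2 mm. A picture is of the moment at which its call begins: read the wrist's pose just before it. calibration takes no time and is no camera call; for the wrist camera it gives the pose at the moment of the call.
- close_job(): hands the job in; it is judged then, once.
The state is a dict: "clock": time; "qpos": joint angles; "joint_vel": joint speeds; "joint_efforts": joint torques, N m; "ee_pos": TCP position; "eef_rot": TCP orientation; "ft_force": force on the tool from outside, world axes, zero at the start; "wrist_torque": the same for the moment, N m; "width": finger opening in m; "gripper_force": force on a finger pad.
Only numpy, scipy, OpenCV 4.12 (cv2) and the standard library are available. Lean on these libraries where they do the work, as an engineer would, in place of code of your own. Each camera call takes 0.05 s, during which the arm holds its last target. There are 200 camera calls.

TASK

Weigh the taller of the two steel counterweights: hang it by its eye in the crook of the spring balance's hook, easing it down with the hook until the spring carries it rather than letting it drop, and let go. Once it has stopped bobbing and hangs still, slide the index down by the knob on top of the balance until it is level with the pointer, so that the weight is marked, and leave the weight hanging there. Leave the shorter weight and the other things on the bench alone.

Things in the scene. Friction and masses are not known exactly. Their poses are not given: they have to be found in the camera images.
- balance: Bench spring balance, fixed at a varying place and heading. Origin on the bench under the hook's line; -x is its front (hook side), z up. Base plate x -100 to 85, y -70 to 50, 13 mm high. Column at the back: x 10 to 61, y -68 to 48, topped by a grey bridge at z = 215 mm. In its front a white scale strip (24 mm wide, centre y = -40) with a mark every 5 mm.
- hook (a joint): Dip of the hook with its carriage and pointer, m: 0 unloaded, grows as it sinks straight down, bottom stop at 0.085. Spring 110 N/m, about 0.2 N starts it; the tall weight makes it dip 29 to 50 mm. Let go half-carried it bobs at about 2 Hz for a few seconds.
- hook_crook (a point): Bottom of the hook's crook, on the centre line of its 6 mm wire; moves with the hook. Unloaded: x = -80, y = 0, z = 179 mm on the balance, whose axes it shares. The level arm from the column runs 9 mm higher; the crook is 18 mm wide; the upturned tip ends 18 mm in front (-x) and 18 mm above. An eye goes on over the tip along +x, then down.
- pointer_tip (a point): Tip of the dark pointer, a thin bar that moves with the hook in front of the scale strip, from its left (+y) edge to the middle.
- index (a joint): How far the brass index with its rod and knob has been slid down, m: 0 at the top, 0.070 at the bottom; it then stands level with a pointer that has dipped as much. Friction (2.5 N) keeps it where it is left. It starts between 0 and 0.012.
- index_tip (a point): Tip of the brass index, a thin bar in front of the scale strip from its right (-y) edge to the middle; level with point pointer_tip when both have the same z. Its collar sits on the vertical index rod.
- index_knob (a point): Centre of the top of the index rod's dark knurled knob, 16 mm in diameter, 24 mm high, above the column's bridge (x = 35, y = -60 on the balance; z = 312 mm at index 0, sinking with the index). Can be pinched or pressed from above.
- tall_weight: The taller counterweight: plain turned steel cylinder 40 mm in diameter, 48 mm high, 0.35 to 0.57 kg, standing on the bench, with an upright ring eye on top (5 mm wire, 22 mm hole, 32 mm over all, top 82 mm above the underside). Origin at the centre of its underside, z up; the hole's axis is its x axis, the ring lies in its y-z plane.
- tall_weight_eye (a point): Centre of the taller counterweight's eye, 66 mm above its underside. When hung it lies 8 mm below the hook's wire centre line.
- short_weight: The shorter counterweight: same diameter and eye, cylinder only 30 mm high. Origin at the centre of its underside. Not to be moved.
- sanding_block: Cork sanding block 46 x 86 x 27 mm lying on the bench; bystander. Origin at the centre of its underside.
- nut_jar: Glass jar of nuts with a red lid, 51 mm in diameter, 72 mm high; bystander. Origin at the centre of its underside.
- polish_tin: Flat round tin, 61 mm in diameter, 23 mm high; bystander. Origin at the centre of its underside.
Things that resemble listed ones, but are neither listed nor needed, are in the scene too. What is shaped like the tall_weight but blue is not meant.

How it is judged:
On the way, in this order (a step that is already met when the one before it is completed fails the run):
1. the taller counterweight hangs by its eye in the hook's crook, let go, and has stopped bobbing, with the index not yet set (distance between tall_weight_eye and hook_crook below 0.02 m and value of joint hook above 0.02 m and contact force between tall_weight and the arm below 0.1 N and contact force between tall_weight and the fingers below 0.1 N and velocity of joint hook between -0.012 and 0.012 m/s and z of index_tip in the frame of pointer_tip above 0.008 m), for 0.5 s.
2. the index stands level with the pointer (z of index_tip in the frame of pointer_tip between -0.004 and 0.004 m), for 0.2 s.
At the end, for the whole second after the job is handed in: The taller counterweight hangs still, by its eye, in the crook of the hook (eye centre within 20 mm of the crook), upright and carried by the spring (dip over 20 mm, moving less than 12 mm/s), and the index tip is within 4 mm of the pointer tip's height (all of step 2 and distance between tall_weight_eye and hook_crook below 0.02 m and value of joint hook above 0.02 m and angle between tall_weight's own z axis and vertical below 0.2 rad and velocity of joint hook between -0.012 and 0.012 m/s and linear speed of tall_weight below 0.04 m/s); the robot touches nothing.
It fails at once if the hook is let drop or yanked down: faster than 0.35 m/s (velocity of joint hook above 0.35 m/s).
It fails at once if the hook is driven onto its bottom stop (value of joint hook above 0.083 m).
It fails at once if the shorter counterweight, sanding block, jar or tin is shifted by more than 25 mm (distance of any of short_weight, sanding_block, nut_jar, polish_tin from where it was at the start of the episode above 0.025 m).
It also fails if it takes over 64 s, if anything falls off the work surface, if the arm or the gripper's body presses on something with over 40 N, if the wrist force passes 120 N, or if a joint passes its speed limit or range.

## Working session

There is one attempt and no reset: what is moved stays moved. The work goes in short steps, Python scripts to look and compute and a shell command to move; the robot and the scene stay as the last step left them, time stands still between calls to the robot, and variables do not carry over. Pictures are saved under pics/ and viewed, at most 13 in all, crops included, and the job is handed in when it is done.

```bash
mkdir -p pics
cat > h.py <<'E'
from bench import *
import numpy as np, cv2
def world(cal,d,u,v):
    K=cal["intrinsics"];R=np.array(cal["R"]);t=np.array(cal["t"])
    u=np.asarray(u,float);v=np.asarray(v,float)
    c=np.stack([(u-K[0][2])/K[0][0]*d,(v-K[1][2])/K[1][1]*d,d],-1)
    return (c-t)@R
def cloud(name):
    cal=calibration(name);im,d=snapshot(name)
    vv,uu=np.mgrid[:400,:640]
    return im,d,world(cal,d.astype(float),uu,vv)
E
python3 - <<'E'
from h import *
o=get_obs();print(o["clock"],o["ee_pos"],o["eef_rot"],o["width"],o["ft_force"])
for n in("scene","top"):
    im,d,P=cloud(n);np.savez(f"{n}.npz",im=im,d=d,P=P)
    cv2.imwrite(f"pics/{n}0.png",im[...,::-1]);c=calibration(n);print(n,-np.array(c["R"]).T@c["t"])
E
```

```text
0.0 [ 0.16341443 -0.6027593   0.24493219] [[ 9.65148768e-01  2.61701232e-01 -5.66062483e-04]
 [ 2.61701794e-01 -9.65147659e-01  1.47242197e-03]
 [-1.60999236e-04 -1.56924582e-03 -9.99998756e-01]] 0.09187643904676443 [ 0.01838452  0.29320127 -0.08802194]
scene [0.11104105 0.41114384 0.84680317]
top [ 0.34162908 -0.03180496  1.12144091]
```

View pics/scene0.png

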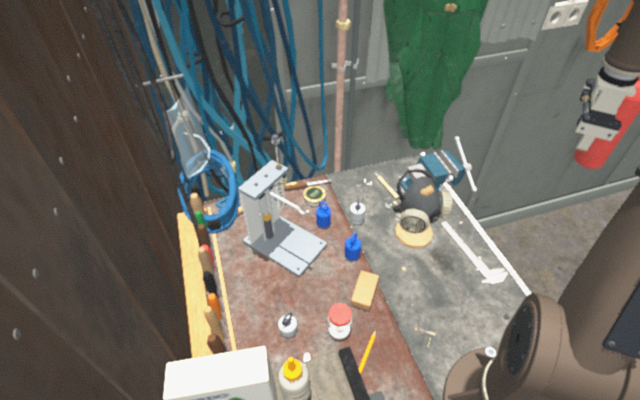

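View pics/top0.png

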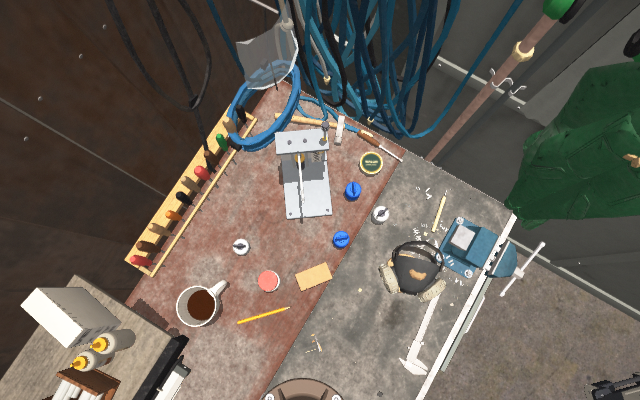

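The scene and top views show two steel weights with ring eyes, at top-view (240,247) and (380,214). Blue look-alikes are at (352,191) and (341,240), and the balance is at (303,170). Next I measure the heights and the balance pose.

Run:
```python
from h import *
z=np.load("top.npz");P=z["P"];im=z["im"];d=z["d"]
def blob(n,u,v,r=14):
    Q=P[v-r:v+r,u-r:u+r].reshape(-1,3);Q=Q[(Q[:,2]>.012)&(Q[:,2]<.12)]
    h=np.histogram(Q[:,2],bins=np.arange(.012,.1,.004));k=np.round(h[1][:-1],3)
    print(n,len(Q),"max",Q[:,2].max().round(4),dict(zip(k.tolist(),h[0].tolist())))
    # cylinder top
    for zz in(.030,.048):
        T=Q[abs(Q[:,2]-zz)<.004]
        if len(T)>5:print("  plane",zz,len(T),T.mean(0).round(4),(T.min(0)[:2]+T.max(0)[:2])/2, np.ptp(T[:,:2],0))
    E=Q[Q[:,2]>Q[:,2].max()-.012]
    c=E.mean(0);w,V=np.linalg.eigh(np.cov((E-c)[:,:2].T));print("  eye",c.round(4),"ring dir deg",np.degrees(np.arctan2(V[1,1],V[0,1])).round(1),np.sqrt(w))
blob("A",240,247);blob("B",380,214);blob("blue1",352,191);blob("blue2",341,240)
# balance
Q=P[120:225,265:340];m=abs(Q[...,2]-.013)<.004
for nm,zz in(("base",.013),("bridge",.215)):
    m=(abs(P[...,2]-zz)<.004);m[:110]=0;m[230:]=0;m[:,:260]=0;m[:,345:]=0
    m=cv2.morphologyEx(m.astype(np.uint8),cv2.MORPH_OPEN,np.ones((2,2)))
    n,l,s,_=cv2.connectedComponentsWithStats(m);i=1+s[1:,4].argmax();T=P[l==i]
    r=cv2.minAreaRect((T[:,:2]*1000).astype(np.float32));print(nm,len(T),T.mean(0),r,cv2.boxPoints(r).tolist())
K=P[(P[...,2]>.22)&(P[...,2]<.33)];m=(P[...,2]>.225)&(P[...,2]<.33);m[:110]=0;m[230:]=0;m[:,:260]=0;m[:,345:]=0
n,l,s,c=cv2.connectedComponentsWithStats(m.astype(np.uint8))
for i in range(1,n):
    if s[i,4]>3:print("hi",s[i],P[l==i].mean(0),P[l==i].max(0))
A=im[220:275,210:270];B=im[187:242,350:410];C=im[115:225,262:345]
o=np.hstack([cv2.resize(A,None,fx=4,fy=4,interpolation=2),cv2.resize(B,None,fx=4,fy=4,interpolation=2),cv2.resize(C,(166*1,220),interpolation=2)])
s=np.load("scene.npz")["im"]
o2=np.hstack([cv2.resize(s[295:350,258:318],None,fx=4,fy=4),cv2.resize(s[190:245,328:388],None,fx=4,fy=4),np.zeros((220,166,3),np.uint8)])
cv2.imwrite("pics/crop1.png",np.vstack([o,o2])[...,::-1])
```

```text
A 211 max 0.0678 {0.012: 5, 0.016: 5, 0.02: 4, 0.024: 44, 0.028: 89, 0.032: 31, 0.036: 3, 0.04: 0, 0.044: 1, 0.048: 1, 0.052: 3, 0.056: 8, 0.06: 13, 0.064: 4, 0.068: 0, 0.072: 0, 0.076: 0, 0.08: 0, 0.084: 0, 0.088: 0, 0.092: 0}
  plane 0.03 141 [0.4348 0.1624 0.0298] [0.43545317 0.1629099 ] [0.03527122 0.03812499]
  eye [0.4348 0.1627 0.0615] ring dir deg 91.8 [0.00179215 0.00710159]
B 235 max 0.0823 {0.012: 4, 0.016: 5, 0.02: 5, 0.024: 5, 0.028: 6, 0.032: 2, 0.036: 6, 0.04: 17, 0.044: 90, 0.048: 57, 0.052: 9, 0.056: 1, 0.06: 0, 0.064: 1, 0.068: 2, 0.072: 8, 0.076: 8, 0.08: 9, 0.084: 0, 0.088: 0, 0.092: 0}
  plane 0.03 11 [ 0.5054 -0.1793  0.0285] [ 0.50779422 -0.18242097] [0.01258341 0.0280537 ]
  plane 0.048 147 [ 0.5201 -0.1846  0.0476] [ 0.52029363 -0.18520219] [0.03795384 0.03775622]
  eye [ 0.5205 -0.1853  0.0778] ring dir deg 126.4 [0.00148862 0.0085787 ]
blue1 230 max 0.0838 {0.012: 5, 0.016: 6, 0.02: 5, 0.024: 6, 0.028: 6, 0.032: 4, 0.036: 4, 0.04: 13, 0.044: 75, 0.048: 60, 0.052: 16, 0.056: 3, 0.06: 2, 0.064: 0, 0.068: 3, 0.072: 3, 0.076: 13, 0.08: 6, 0.084: 0, 0.088: 0, 0.
[... 700 characters left out ...]
143913  0.01847243] ((504.6100769042969, -10.206085205078125), (328.7413330078125, 120.38101959228516), 6.362830638885498) [[334.58135986328125, 31.397403717041016], [347.9224853515625, -88.24208068847656], [674.6387939453125, -51.809574127197266], [661.2976684570312, 67.82991027832031]]
bridge 1103 [0.64732195 0.00914957 0.21373186] ((547.6786499023438, 13.549095153808594), (118.17184448242188, 405.0789489746094), 86.15026092529297) [[341.629150390625, -31.80498695373535], [745.7940673828125, -59.00202178955078], [753.7281494140625, 58.903175354003906], [349.563232421875, 86.10021209716797]]
hi [321 121   9  17  89] [ 0.65326691 -0.04055698  0.28980473] [ 0.6632233  -0.03289756  0.3049507 ]
```

View pics/crop1.png

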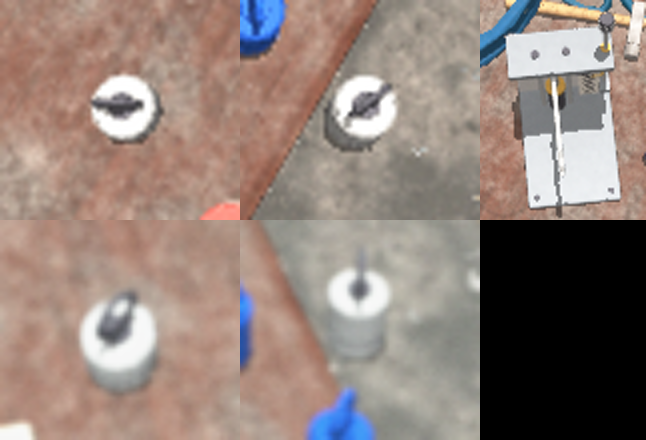

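The crop settles it. B at top-view (380,214) is steel and has its cylinder top at 48 mm and eye top at 82 mm, so it is the tall weight. A at (240,247) measures 30 and 64 mm, so it is the short one. Next is the balance pose.

Run:
```python
from h import *
z=np.load("top.npz");P=z["P"];im=z["im"];d=z["d"]
roi=np.zeros((400,640),bool);roi[115:225,265:340]=1
def rect(m):
    m=cv2.morphologyEx((m&roi&(d>.1)).astype(np.uint8),cv2.MORPH_OPEN,np.ones((2,2)))
    n,l,s,_=cv2.connectedComponentsWithStats(m);i=1+s[1:,4].argmax();T=P[l==i]
    r=cv2.minAreaRect((T[:,:2]*1000).astype(np.float32));return T,r
for nm,zz in(("base",.013),("bridge",.215)):
    T,r=rect((abs(P[...,2]-zz)<.005)&((im.min(-1)>120) if nm=="base" else True));print(nm,len(T),T.mean(0),r);print(cv2.boxPoints(r))
m=roi&(d>.1)&(P[...,2]>.165)&(P[...,2]<.203)
T=P[m];T=T[T[:,0]<.64];print("hook",len(T));i=T[:,0].argsort();print(T[i][::4].round(4))
m=roi&(d>.1)&(P[...,2]>.27);K=P[m];print("knob",len(K),K.mean(0),np.median(K,0),K.min(0),K.max(0)); K=K[K[:,2]>.295];print(K.mean(0),(K.min(0)+K.max(0))/2)
```

```text
base 1944 [5.72501656e-01 7.00109066e-05 1.75644556e-02] ((504.853759765625, -10.33074951171875), (329.1908264160156, 119.98522186279297), 6.299811840057373)
[[334.66925   31.23836 ]
 [347.83533  -88.022316]
 [675.03827  -51.899857]
 [661.8722    67.36082 ]]
bridge 1142 [0.64735277 0.00827827 0.2135256 ] ((547.6786499023438, 13.549095153808594), (118.17184448242188, 405.0789489746094), 86.15026092529297)
[[341.62915  -31.804987]
 [745.79407  -59.00202 ]
 [753.72815   58.903175]
 [349.56323   86.10021 ]]
hook 169
[[ 0.5181  0.0054  0.1948]
 [ 0.5207  0.0012  0.1928]
 [ 0.5259  0.0058  0.1888]
 [ 0.5317  0.0039  0.1823]
 [ 0.5345  0.0063  0.1795]
 [ 0.538   0.0062  0.1838]
 [ 0.5402  0.0085  0.184 ]
 [ 0.5426  0.0063  0.1833]
 [ 0.5456  0.0062  0.1905]
 [ 0.548   0.0062  0.1895]
 [ 0.5525  0.0107  0.1893]
 [ 0.5548  0.0108  0.189 ]
 [ 0.5589  0.0086  0.1908]
 [ 0.5612  0.0065  0.1906]
 [ 0.5638  0.0066  0.1893]
 [ 0.5677  0.011   0.1912]
 [ 0.5702  0.0089  0.1904]
 [ 0.5753  0.0113  0.1882]
 [ 0.5789  0.0091  0.1918]
 [ 0.5818  0.0092  0.1895]
 [ 0.584   0.0137  0.1893]
 [ 0.5876  0.0114  0.1932]
 [ 0.5906  0.0116  0.1902]
 [ 0.5939  0.0096  0.1865]
 [ 0.5975  0.014   0.1899]
 [ 0.6021  0.0119  0.1898]
 [ 0.6045  0.0164  0.1892]
 [ 0.6064  0.0164  0.1906]
 [ 0.6106  0.012   0.192 ]
 [ 0.6138  0.0122  0.1891]
 [ 0.617   0.0124  0.186 ]
 [ 0.621   0.0169  0.1879]
 [ 0.6247  0.0168  0.1907]
 [ 0.6276  0.0192  0.1886]
 [ 0.6306  0.0172  0.1866]
 [ 0.6333 -0.0162  0.1871]
 [ 0.6349 -0.0273  0.175 ]
 [ 0.6356 -0.0115  0.1721]
 [ 0.636  -0.0182  0.1711]
 [ 0.6361 -0.0228  0.1785]
 [ 0.6372 -0.0295  0.1829]
 [ 0.6376 -0.0318  0.1744]
 [ 0.6388 -0.0385  0.1782]]
knob 77 [ 0.65323912 -0.04053914  0.29654202] [ 0.65220342 -0.04082475  0.29908794] [ 0.64612106 -0.04926257  0.27956396] [ 0.6632233  -0.03289756  0.3049507 ]
[ 0.65463583 -0.0406008   0.29996092] [ 0.65540228 -0.04089888  0.30016798]
```

```bash
python3 -m inch '{"translation":[[0.02,-0.015,0],[0.06,-0.04,0],[0.105,-0.07,0],[0.15,-0.1,0],[0.195,-0.13,0],[0.24,-0.16,0],[0.285,-0.19,0],[0.33,-0.22,0],[0.375,-0.255,0],[0.42,-0.285,0],[0.445,-0.303,0],[0.454,-0.3095,0],[0.454,-0.3095,0],[0.454,-0.3095,0]],"rot":[[0,0,-0.03],[0,0,-0.06],[0,0,-0.1],[0,0,-0.14],[0,0,-0.18],[0,0,-0.22],[0,0,-0.26],[0,0,-0.3],[0,0,-0.33],[0,0,-0.36],[0,0,-0.37],[0,0,-0.37],[0,0,-0.37],[0,0,-0.37]]}' 0.2 30
python3 - <<'E'
from h import *
o=get_obs();print(o["ee_pos"],o["eef_rot"].round(3) if hasattr(o["eef_rot"],'round') else o["eef_rot"],o["qpos"],o["ft_force"])
im,d,P=cloud("wrist");np.savez("w1.npz",im=im,d=d,P=P);cv2.imwrite("pics/w1.png",im[...,::-1])
z=np.load("top.npz");P=z["P"];im=z["im"];d=z["d"]
roi=np.zeros((400,640),bool);roi[115:225,265:340]=1
c,s=np.cos(.110),np.sin(.110);H=np.array([[c,-s],[s,c]])
m=roi&(d>.1)&(abs(P[...,2]-.215)<.007)&(P[...,0]>.6);L=P[m][:,:2]@H
print("bridge local-rot extents pct",np.percentile(L,[1,99],axis=0),"expect x 10..61 y -68..48")
m=roi&(d>.1)&(abs(P[...,2]-.013)<.006)&(P[...,0]>.45)&(im.min(-1)>110);L=P[m][:,:2]@H
print("base",np.percentile(L,[1,99],axis=0),"expect x -100.. y -70..50")
m=roi&(d>.1)&(P[...,2]>.17)&(P[...,2]<.203)&(P[...,0]<.63);L=np.c_[P[m][:,:2]@H,P[m][:,2]];print("hook y",np.median(L[:,1]),np.polyfit(P[m][:,0],P[m][:,1],1),"xmin",np.sort(L[:,0])[:4])
E
```

```text
clock: 1.85
ee_pos: [0.5197, -0.1872, 0.2456]
eef_rot: [[0.807, 0.591, -0.001], [0.591, -0.807, -0.001], [-0.001, 0.0, -1.0]]
ft_force: [0.3, -0.2, 0.9]
width: 0.0549
gripper_force: 0.0
[ 0.51968698 -0.1872438   0.2456364 ] [[ 0.807  0.591 -0.001]
 [ 0.591 -0.807 -0.001]
 [-0.001  0.    -1.   ]] [ 0.4540422   0.33650611 -0.27047135  1.73412729  0.10094852  1.08501475
 -0.78745388] [ 0.29934057 -0.24794929  0.86239557]
bridge local-rot extents pct [[ 0.62281581 -0.11881843]
 [ 0.67244737 -0.00572063]] expect x 10..61 y -68..48
base [[ 0.51296863 -0.15677265]
 [ 0.78148115 -0.00396667]] expect x -100.. y -70..50
hook y -0.0528756837867124 [ 0.10098805 -0.04795621] xmin [0.51556253 0.51563278 0.51740439 0.51770916]
```

View pics/w1.png

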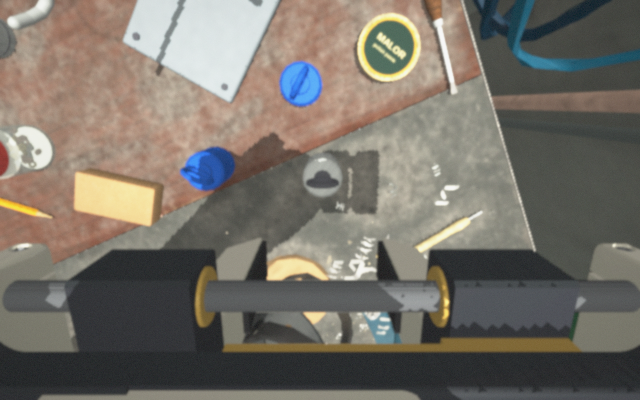

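The wrist view shows the steel weight centred between the fingers at (322,176), with its ring lying along the closing line. I'll refine the eye and crook positions from this cloud.

Run:
```python
from h import *
z=np.load("w1.npz");P=z["P"];d=z["d"]
Q=P[130:225,270:375].reshape(-1,3);Q=Q[(d[130:225,270:375].ravel()>.05)]
E=Q[(Q[:,2]>.062)&(Q[:,2]<.1)];c=E.mean(0);w,V=np.linalg.eigh(np.cov((E-c)[:,:2].T))
print(len(E),c,E.max(0)[2],np.degrees(np.arctan2(V[1,1],V[0,1])),(E.min(0)+E.max(0))/2)
T=Q[abs(Q[:,2]-.048)<.004];print(len(T),cv2.minEnclosingCircle((T[:,:2]*1000).astype(np.float32)))
```

```text
194 [ 0.52124092 -0.1857219   0.07730348] 0.08277246899437515 126.33294263981108 [ 0.52089447 -0.18569923  0.07258231]
829 ((520.71875, -186.08998107910156), 19.959274291992188)
```

```bash
python3 -m inch '{"translation":[[0.002,0,0.03],[0.002,0,0.07],[0.002,0,0.11],[0.002,0,0.145],[0.002,0,0.165],[0.002,0,0.173],[0.002,0,0.173],[0.002,0,0.173]],"rot":[[0,0,0],[0,0,0],[0,0,0],[0,0,0],[0,0,0],[0,0,0],[0,0,0],[0,0,0]]}' 0.1 30
```

```text
clock: 2.9
ee_pos: [0.5229, -0.185, 0.0737]
eef_rot: [[0.806, 0.593, 0.002], [0.593, -0.806, -0.001], [0.001, 0.001, -1.0]]
ft_force: [-0.2, 0.9, -0.0]
width: 0.0505
gripper_force: 0.0
```

```bash
python3 -m inch '{"translation":[[-0.002,0,0.001],[-0.002,0,0.001],[-0.002,0,0.001],[-0.002,0,0.001],[-0.002,0,0.001],[-0.002,0,0.001]],"rot":[[0,0,0],[0,0,0],[0,0,0],[0,0,0],[0,0,0],[0,0,0]]}' -1 30
python3 -m inch '{"translation":[[0,0,-0.01],[0,0,-0.03],[0,0,-0.06],[0,0,-0.09],[0,0,-0.12],[0,0,-0.14],[0,0,-0.15],[0,0,-0.15]],"rot":[[0,0,0],[0,0,0],[0,0,0],[0,0,0],[0,0,0],[0,0,0],[0,0,0],[0,0,0]]}'
```

```text
clock: 3.65
ee_pos: [0.5211, -0.186, 0.072]
eef_rot: [[0.805, 0.593, 0.001], [0.593, -0.805, -0.0], [0.0, 0.001, -1.0]]
ft_force: [-0.3, -1.2, 5.5]
width: 0.0299
gripper_force: 30.0
clock: 4.65
ee_pos: [0.5206, -0.1856, 0.2218]
eef_rot: [[0.805, 0.593, -0.0], [0.593, -0.805, 0.0], [0.0, -0.0, -1.0]]
ft_force: [0.3, 0.3, -4.7]
width: 0.0296
gripper_force: 30.0
```

```bash
python3 -m inch '{"translation":[[0.003,-0.006,0],[0.011,-0.022,0],[0.022,-0.043,0],[0.034,-0.065,0],[0.045,-0.087,0],[0.057,-0.109,0],[0.068,-0.131,0],[0.077,-0.149,0],[0.084,-0.161,0],[0.087,-0.168,0],[0.087,-0.168,0],[0.087,-0.168,0],[0.087,-0.168,0]],"rot":[[0,0,0.02],[0,0,0.07],[0,0,0.13],[0,0,0.2],[0,0,0.27],[0,0,0.34],[0,0,0.41],[0,0,0.47],[0,0,0.51],[0,0,0.527],[0,0,0.527],[0,0,0.527],[0,0,0.527]]}'
python3 - <<'E'
from h import *
for n in("scene","top","wrist"):
    im,d,P=cloud(n);np.savez(f"{n}2.npz",im=im,d=d,P=P)
    if n=="scene":a=cv2.resize(im[150:290,220:400],None,fx=3.3,fy=3.3)
    if n=="top": P0,D0=P,d
    if n=="wrist":b=im
b=cv2.resize(b,(594,371));cv2.imwrite("pics/c2.png",np.vstack([cv2.resize(a,(594,462))[:229*2],])[...,::-1]);cv2.imwrite("pics/w2.png",b[...,::-1])
E
```

```text
clock: 6.28
ee_pos: [0.4912, 0.0005, 0.2216]
eef_rot: [[0.994, 0.107, -0.0], [0.107, -0.994, -0.0], [-0.0, 0.0, -1.0]]
ft_force: [0.4, 0.3, -3.6]
width: 0.0295
gripper_force: 30.0
```

View pics/c2.png

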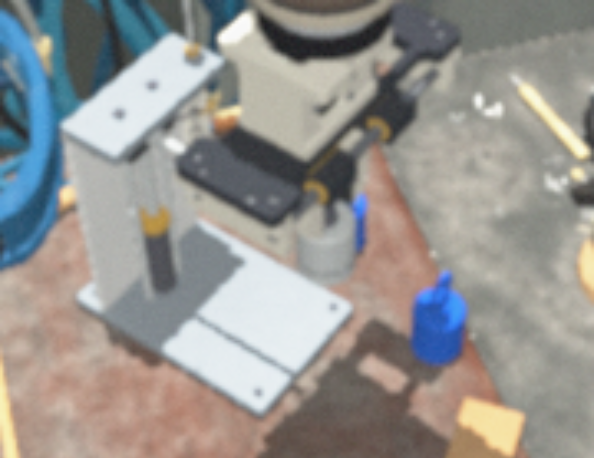

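View pics/w2.png

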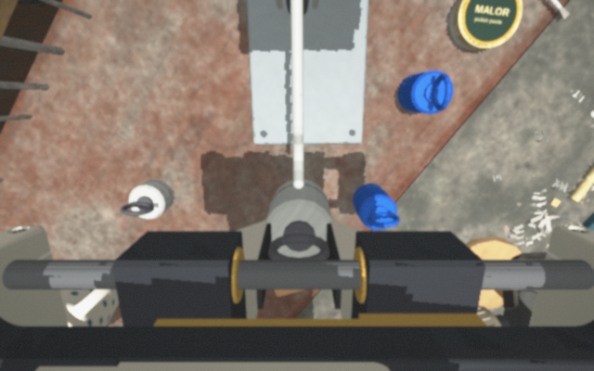

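Pictures show the weight held by its eye and the hook's arm straight ahead, with the hook tip at (297,183) and the ring at (297,240) in the wrist view. I'll measure both in the wrist cloud.

Run:
```python
from h import *
o=get_obs();R=np.array(o["eef_rot"]);t=np.array(o["ee_pos"])
z=np.load("wrist2.npz");P=z["P"];d=z["d"]
Q=P[:,270:370].reshape(-1,3);Q=Q[d[:,270:370].ravel()>.05]
T=(Q-t)@R  # tool coords
h=T[(T[:,0]>.018)&(T[:,0]<.13)&(Q[:,2]>.165)&(Q[:,2]<.21)]
for a in np.arange(.015,.13,.005):
    s=h[(h[:,0]>=a)&(h[:,0]<a+.005)]
    if len(s):print(round(a,3),len(s),"y",np.median(s[:,1]).round(4),"worldz top",(t[2]-np.percentile(s[:,2],10)).round(4))
print("tip min x",np.sort(h[:,0])[:5])
v=P[225:290,290:350].reshape(-1,3);dd=d[225:290,290:350].ravel();r=(v-t)@R;r=r[(dd>.05)&(abs(r[:,1])<.018)&(r[:,2]>-.015)&(r[:,2]<.04)&(abs(r[:,0])<.03)]
print(len(r))
for a in np.arange(-.015,.04,.005):
    s=r[(r[:,2]>=a)&(r[:,2]<a+.005)]
    if len(s):print("ring z",round(a,3),len(s),np.median(s,0).round(4),s[:,1].min(),s[:,1].max())
c=T[(T[:,2]>.018)&(T[:,2]<.035)&(abs(T[:,0])<.05)&(abs(T[:,1])<.025)];print("cyl top",len(c),np.median(c,0),np.polyfit(c[:,0],c[:,2],1))
```

```text
0.015 451 y 0.0001 worldz top 0.1957
0.025 92 y -0.0004 worldz top 0.1976
0.03 147 y -0.0004 worldz top 0.1955
0.035 125 y -0.0005 worldz top 0.1872
0.04 103 y -0.0005 worldz top 0.1833
0.045 98 y -0.0004 worldz top 0.1854
0.05 108 y -0.0007 worldz top 0.1902
0.055 120 y -0.0007 worldz top 0.1916
0.06 124 y -0.0004 worldz top 0.1916
0.065 127 y -0.0009 worldz top 0.1918
0.07 135 y -0.0009 worldz top 0.1918
0.075 143 y -0.0009 worldz top 0.1918
0.08 145 y -0.0009 worldz top 0.192
0.085 151 y -0.0009 worldz top 0.1918
0.09 149 y -0.0009 worldz top 0.1917
0.095 154 y -0.0009 worldz top 0.1919
0.1 164 y -0.0009 worldz top 0.1917
0.105 159 y -0.0013 worldz top 0.1918
0.11 164 y -0.0013 worldz top 0.192
0.115 88 y -0.0013 worldz top 0.1919
tip min x [0.01800007 0.01800135 0.01800737 0.01801258 0.01801595]
3282
ring z -0.01 163 [ 0.0018 -0.0004 -0.0066] -0.011693423960545488 0.011295708716464898
ring z -0.005 142 [ 0.0017 -0.0098 -0.0032] -0.014212364609204362 0.011972776446304782
ring z 0.0 65 [ 0.0018 -0.0122  0.0021] -0.014878797495713544 0.012427478343852251
ring z 0.005 118 [ 0.0016 -0.0109  0.0084] -0.015120946849027093 0.01285816325311569
ring z 0.01 226 [ 0.0011 -0.0068  0.0131] -0.01539800081547833 0.01253462368499821
ring z 0.015 615 [0.0015 0.0001 0.0189] -0.01569111396878035 0.009456623937374823
ring z 0.02 1848 [ 0.0059 -0.001   0.0236] -0.01629027587304836 0.014086277569137662
ring z 0.025 94 [ 0.011  -0.0127  0.0254] -0.016564890940080082 0.013929696732032407
ring z 0.03 8 [ 0.0101 -0.0164  0.0322] -0.01717884013604773 -0.015254405963863533
ring z 0.035 3 [ 0.0096 -0.0168  0.0367] -0.01740866198902994 -0.01622080929063148
cyl top 3363 [8.40471331e-03 5.35900792e-05 2.38995025e-02] [0.17765424 0.02278798]
```

```bash
python3 -m inch '{"translation":[[0,0,0.006],[0,0,0.014],[0,0,0.02],[0,0,0.021],[0.005,0,0.021],[0.013,0,0.021],[0.02,0,0.021],[0.025,0,0.021],[0.028,0,0.0235],[0.031,0,0.0265],[0.034,0,0.03],[0.036,0,0.033],[0.038,0,0.036],[0.04,0,0.039],[0.041,0,0.041],[0.042,0,0.042],[0.042,0,0.042],[0.042,0,0.042]],"rot":[[0,0,0],[0,0,0],[0,0,0],[0,0,0],[0,0,0],[0,0,0],[0,0,0],[0,0,0],[0,0,0],[0,0,0],[0,0,0],[0,0,0],[0,0,0],[0,0,0],[0,0,0],[0,0,0],[0,0,0],[0,0,0]]}'
python3 - <<'E'
from h import *
im,d,P=cloud("scene");np.savez("s3.npz",im=im,d=d,P=P);im2,d,P=cloud("wrist")
a=cv2.resize(im[170:260,240:360],(600,300),interpolation=2);b=cv2.resize(im2[150:310,220:420],(375,300));
cv2.imwrite("pics/c3.png",np.vstack([cv2.resize(im[165:255,240:360],(400,300),interpolation=2),cv2.resize(im2[150:310,215:425],(400,300))])[...,::-1])
E
```

```text
clock: 8.68
ee_pos: [0.533, 0.0056, 0.1798]
eef_rot: [[0.994, 0.108, 0.0], [0.108, -0.994, -0.0], [0.0, 0.0, -1.0]]
ft_force: [-0.4, -0.9, -4.4]
width: 0.0294
gripper_force: 30.0
```

View pics/c3.png

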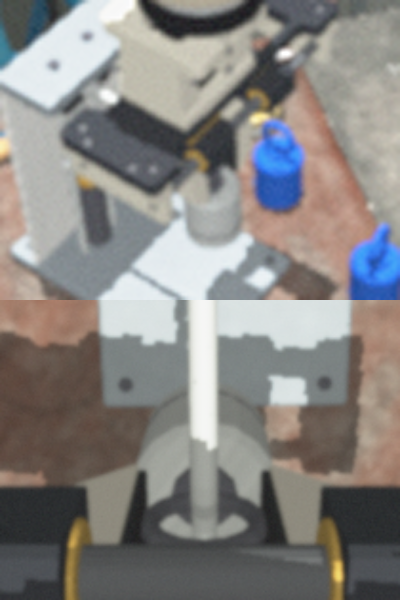

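The wrist view shows the hook wire entering the ring's hole near (205,520) and contact forces are small, so I'll ease it down.

```bash
for i in 1; do python3 -m inch '{"translation":[[0.001,0,0.003],[0.001,0,0.006],[0.001,0,0.01],[0.001,0,0.014],[0.001,0,0.018],[0.001,0,0.018],[0.001,0,0.018]],"rot":[[0,0,0],[0,0,0],[0,0,0],[0,0,0],[0,0,0],[0,0,0],[0,0,0]]}'; done
```

```text
clock: 9.65
ee_pos: [0.5341, 0.0057, 0.1618]
eef_rot: [[0.994, 0.107, 0.0], [0.107, -0.994, -0.0], [0.0, 0.0, -1.0]]
ft_force: [0.8, -0.5, -2.6]
width: 0.0294
gripper_force: 30.0
```

```bash
python3 -m inch '{"translation":[[0,0,0.003],[0,0,0.007],[0,0,0.011],[0,0,0.015],[0,0,0.019],[0,0,0.022],[0,0,0.023],[0,0,0.023],[0,0,0.023],[0,0,0.023]],"rot":[[0,0,0],[0,0,0],[0,0,0],[0,0,0],[0,0,0],[0,0,0],[0,0,0],[0,0,0],[0,0,0],[0,0,0]]}'
```

```text
clock: 10.9
ee_pos: [0.534, 0.0058, 0.1388]
eef_rot: [[0.994, 0.108, 0.0], [0.108, -0.994, -0.0], [0.0, 0.0, -1.0]]
ft_force: [0.7, -0.2, 0.3]
width: 0.0291
gripper_force: 30.0
```

```bash
python3 -m inch '{"translation":[[0,0,0],[0,0,0],[0,0,0],[0,0,0],[0,0,0],[0,0,0]],"rot":[[0,0,0],[0,0,0],[0,0,0],[0,0,0],[0,0,0],[0,0,0]]}' 0.25
python3 - <<'E'
from h import *
o=get_obs();R=np.array(o["eef_rot"]);t=np.array(o["ee_pos"]);im,d,P=cloud("wrist");cv2.imwrite("pics/w4.png",im[...,::-1])
im2,d,P=cloud("scene");cv2.imwrite("pics/c4.png",np.vstack([cv2.resize(im2[165:255,240:360],(400,300),interpolation=2),cv2.resize(im[150:310,215:425],(400,300))])[...,::-1])
E
```

```text
clock: 11.65
ee_pos: [0.5339, 0.0057, 0.1387]
eef_rot: [[0.994, 0.107, -0.0], [0.107, -0.994, -0.0], [-0.0, 0.0, -1.0]]
ft_force: [-0.7, -0.2, -0.3]
width: 0.0574
gripper_force: 0.0
```

View pics/c4.png

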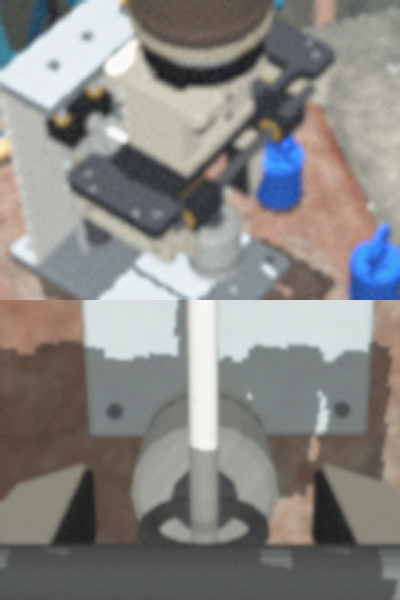

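Both crops show the fingers clear of the ring, which hangs on the hook. I'll rise straight up, then let it settle and measure.

```bash
python3 -m inch '{"translation":[[0,0,-0.005],[0,0,-0.02],[0,0,-0.05],[0,0,-0.09],[0,0,-0.13],[0,0,-0.17],[0,0,-0.21],[0,0,-0.245],[0,0,-0.26],[0,0,-0.26],[0,0,-0.26],[0,0,-0.26],[0,0,-0.26],[0,0,-0.26],[0,0,-0.26]],"rot":[[0,0,0],[0,0,0],[0,0,0],[0,0,0],[0,0,0],[0,0,0],[0,0,0],[0,0,0],[0,0,0],[0,0,0],[0,0,0],[0,0,0],[0,0,0],[0,0,0],[0,0,0]]}'
cat > m.py <<'E'
from h import *
def wr():
    o=get_obs();R=np.array(o["eef_rot"]);t=np.array(o["ee_pos"]);im,d,P=cloud("wrist");ok=d>.05
    Q=P[ok];c,s=np.cos(.108),np.sin(.108);O=np.array([.6155,.0148]);L=np.c_[(Q[:,:2]-O)@np.array([[c,-s],[s,c]]),Q[:,2]]
    T=(Q-t)@R;far=~((abs(T[:,2])<.06)&(abs(T[:,0])<.03))&(T[:,2]>-.0)
    a=L[far&(L[:,0]>-.06)&(L[:,0]<-.01)&(abs(L[:,1])<.008)&(L[:,2]>.09)&(L[:,2]<.2)]
    if len(a):print("arm top",len(a),np.median(a,0).round(4),"dip",.1918-np.median(a[:,2]))
    k=L[far&(abs(L[:,0]-.035)<.015)&(abs(L[:,1]+.06)<.015)&(L[:,2]>.23)&(L[:,2]<.33)]
    if len(k):
        zt=np.percentile(k[:,2],90);k=k[k[:,2]>zt-.004];(cx,cy),r=cv2.minEnclosingCircle((k[:,:2]*1000).astype(np.float32))
        print("knob",len(k),"local",cx,cy,r,"top",np.median(k[:,2]));w=np.array([[c,-s],[s,c]])@[cx/1e3,cy/1e3]+O;print("world",w,"tool shift",(np.r_[w,0]-np.r_[t[:2],0])@R)
    b=L[far&(L[:,0]>.012)&(L[:,0]<.06)&(abs(L[:,1])<.03)&(abs(L[:,2]-.215)<.01)]
    if len(b):print("bridge top",np.median(b[:,2]))
    print(o["clock"],t,o["ft_force"]);return im
E
python3 - <<'E'
from m import *
im=wr();cv2.imwrite("pics/w5.png",im[...,::-1])
im,d,P=cloud("scene");cv2.imwrite("pics/s5.png",im[...,::-1])
im,d,P=cloud("top");c=P[(d>.1)&(P[...,2]>.28)&(abs(P[...,0]-.66)<.12)&(abs(P[...,1]+.04)<.18)];print(len(c), c.min(0) if len(c) else "", c.max(0) if len(c) else "")
z=np.load("top.npz");P=z["P"];d=z["d"];c=P[(d>.1)&(P[...,2]>.28)&(abs(P[...,0]-.66)<.12)&(abs(P[...,1]+.04)<.18)];print(len(c),c.min(0),c.max(0))
E
```

```text
clock: 13.62
ee_pos: [0.5339, 0.0057, 0.3986]
eef_rot: [[0.994, 0.107, -0.0], [0.107, -0.994, -0.0], [-0.0, 0.0, -1.0]]
ft_force: [0.9, 0.4, -0.1]
width: 0.0577
gripper_force: 0.0
arm top 252 [-0.0368  0.0007  0.1548] dip 0.036971273954525014
knob 543 local 33.49729919433594 -58.66999053955078 8.309285163879395 top 0.3015758841504004
world [ 0.65512618 -0.03991748] tool shift [ 1.15578212e-01  5.84269589e-02 -1.68615250e-05]
bridge top 0.21545780458629538
13.625 [0.53393766 0.00574843 0.39860767] [ 0.88656132  0.35109405 -0.12208336]
2802 [ 0.54002155 -0.08782874  0.48194849] [0.76397699 0.13975866 0.80129563]
1354 [ 0.64612106 -0.0489002   0.28017382] [0.77999868 0.13998454 0.5378423 ]
```

View pics/w5.png

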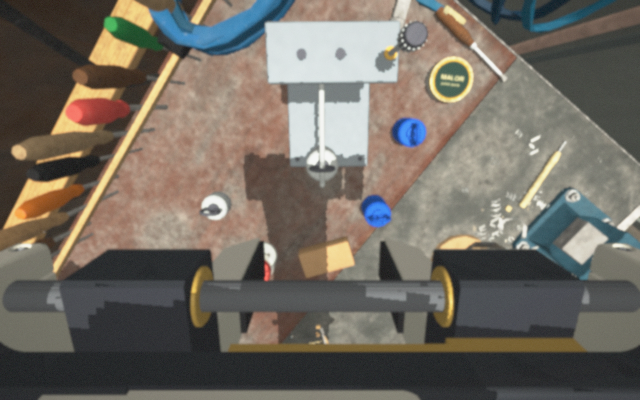

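The wrist view shows the weight in the hook at (321,163) and the knob at (413,35). The measured dip is about 37 mm. I'll check for obstacles around the knob before moving there.

```bash
python3 - <<'E'
from h import *
z=np.load("top.npz");P=z["P"];d=z["d"]
c=P[(d>.1)&(P[...,2]>.28)&(P[...,0]>.5)&(P[...,0]<.85)&(abs(P[...,1]+.04)<.2)]
for lo in np.arange(.60,.85,.03):
    s=c[(c[:,0]>=lo)&(c[:,0]<lo+.03)]
    if len(s):print(lo.round(2),len(s),"y",s[:,1].min().round(3),s[:,1].max().round(3),"z",s[:,2].min().round(3),s[:,2].max().round(3))
E
python3 -m inch '{"translation":[[0,0,0],[0,0,0],[0,0,0],[0,0,0]],"rot":[[0,0,0],[0,0,0],[0,0,0],[0,0,0]]}' -1 20
```

```text
0.63 67 y -0.049 -0.033 z 0.281 0.304
0.66 9 y -0.045 -0.035 z 0.299 0.305
0.69 415 y 0.149 0.16 z 0.426 0.598
0.72 3 y 0.152 0.154 z 0.537 0.574
0.75 1301 y 0.068 0.143 z 0.28 0.538
0.78 1973 y -0.24 0.16 z 0.281 0.484
0.81 2114 y -0.229 0.16 z 0.28 0.474
0.84 843 y -0.227 0.143 z 0.28 0.428
clock: 14.28
ee_pos: [0.5339, 0.0058, 0.3987]
eef_rot: [[0.994, 0.108, -0.0], [0.108, -0.994, -0.0], [-0.0, 0.0, -1.0]]
ft_force: [-0.7, 0.8, -0.1]
width: 0.022
gripper_force: 0.0
```

Run:
```python
from h import *
o=get_obs();R=np.array(o["eef_rot"]);c=calibration("wrist");p=-np.array(c["R"]).T@c["t"];print("cam in tool",(p-o["ee_pos"])@R,o["qpos"])
```

```text
cam in tool [ 0.07356505 -0.0002541  -0.13927681] [ 0.09106228  0.21380587 -0.25353482  1.51879863  0.05392204  1.41590447
 -1.62831931]
```

```bash
python3 -m inch '{"translation":[[0.005,0.003,0],[0.018,0.009,0],[0.036,0.018,0],[0.054,0.027,0],[0.072,0.036,0],[0.09,0.045,0],[0.103,0.053,0],[0.111,0.057,0],[0.113,0.058,0.005],[0.113,0.058,0.02],[0.113,0.058,0.04],[0.113,0.058,0.055],[0.113,0.058,0.065],[0.113,0.058,0.067],[0.113,0.058,0.067],[0.113,0.058,0.067]],"rot":[[0,0,0],[0,0,0],[0,0,0],[0,0,0],[0,0,0],[0,0,0],[0,0,0],[0,0,0],[0,0,0],[0,0,0],[0,0,0],[0,0,0],[0,0,0],[0,0,0],[0,0,0],[0,0,0]]}'
python3 - <<'E'
from m import *
im,d,P=cloud("scene");cv2.imwrite("pics/c6.png",cv2.resize(im[140:290,210:390],(720,600),interpolation=2)[...,::-1])
E
```

```text
clock: 16.27
ee_pos: [0.6528, -0.0397, 0.3324]
eef_rot: [[0.994, 0.107, 0.001], [0.107, -0.994, 0.0], [0.001, 0.0, -1.0]]
ft_force: [0.2, -0.5, -0.5]
width: 0.0003
gripper_force: 0.0
```

View pics/c6.png

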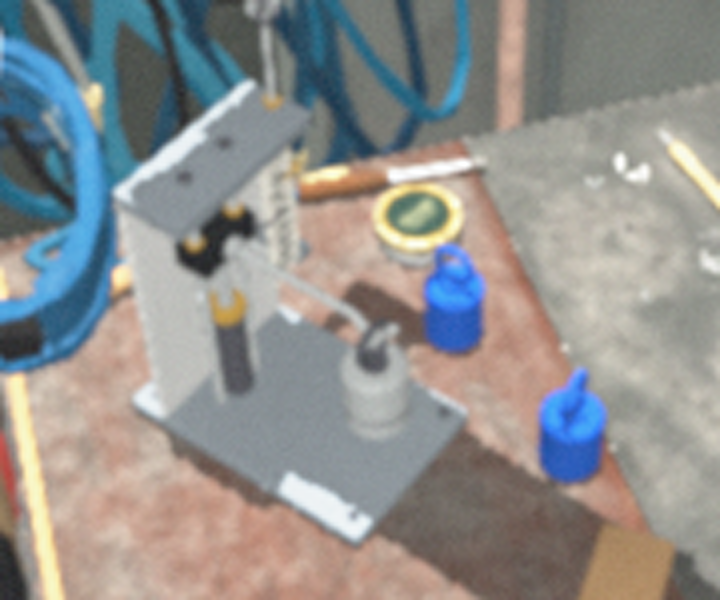

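The weight hangs upright in the hook at (375,360), with the brass index near (300,165), well above the pointer. I'll press the knob down most of the way.

```bash
python3 -m inch '{"translation":[[0,0,0.004],[0,0,0.008],[0,0,0.011],[0,0,0.014],[0,0,0.017],[0,0,0.02],[0,0,0.023],[0,0,0.026],[0,0,0.029],[0,0,0.032],[0,0,0.034],[0,0,0.035],[0,0,0.035],[0,0,0.035]],"rot":[[0,0,0],[0,0,0],[0,0,0],[0,0,0],[0,0,0],[0,0,0],[0,0,0],[0,0,0],[0,0,0],[0,0,0],[0,0,0],[0,0,0],[0,0,0],[0,0,0]]}'
python3 - <<'E'
from m import *
wr()
E
```

```text
clock: 18.08
ee_pos: [0.6527, -0.0397, 0.2967]
eef_rot: [[0.994, 0.108, 0.0], [0.108, -0.994, 0.0], [0.0, -0.0, -1.0]]
ft_force: [0.7, -0.2, -0.2]
width: 0.0
gripper_force: 0.0
arm top 21 [-1.760e-02  1.000e-04  1.542e-01] dip 0.03756441190880555
knob 18 local 34.84947204589844 -59.1303825378418 2.1716320514678955 top 0.23445649527882423
world [ 0.6565201  -0.04022944] tool shift [3.73483242e-03 9.44270711e-04 9.95452816e-07]
bridge top 0.21524956205299842
18.075 [ 0.65270538 -0.03969228  0.29666508] [ 0.66723561 -0.1728467  -0.24144715]
```

```bash
python3 -m inch '{"translation":[[0,0,0.002],[0,0,0.003],[0,0,0.003],[0,0,0.003],[0,0,-0.01],[0,0,-0.035],[0,0,-0.07],[0,0,-0.1],[-0.04,-0.02,-0.105],[-0.08,-0.04,-0.105],[-0.11,-0.057,-0.105],[-0.115,-0.058,-0.105],[-0.115,-0.058,-0.105]],"rot":[[0,0,0],[0,0,0],[0,0,0],[0,0,0],[0,0,0],[0,0,0],[0,0,0],[0,0,0],[0,0,0],[0,0,0],[0,0,0],[0,0,0],[0,0,0]]}'
python3 - <<'E'
from m import *
wr()
im,d,P=cloud("scene");K=calibration("scene")
cv2.imwrite("pics/c7.png",cv2.resize(im[165:215,245:305],(720,600),interpolation=2)[...,::-1])
E
```

```text
clock: 19.75
ee_pos: [0.5322, 0.0052, 0.4025]
eef_rot: [[0.994, 0.107, 0.001], [0.107, -0.994, -0.0], [0.001, 0.001, -1.0]]
ft_force: [0.8, -0.4, 0.3]
width: 0.0004
gripper_force: 0.0
arm top 249 [-3.260e-02  1.000e-04  1.547e-01] dip 0.037068398929744256
knob 419 local 33.6102409362793 -58.93478012084961 8.36931037902832 top 0.27443680427143957
world [ 0.65526701 -0.04016855] tool shift [0.1174507  0.05827509 0.00016593]
bridge top 0.2154539837370552
19.75 [0.5322436  0.00517373 0.40249703] [ 0.76906979 -0.36494027  0.33778618]
```

View pics/c7.png

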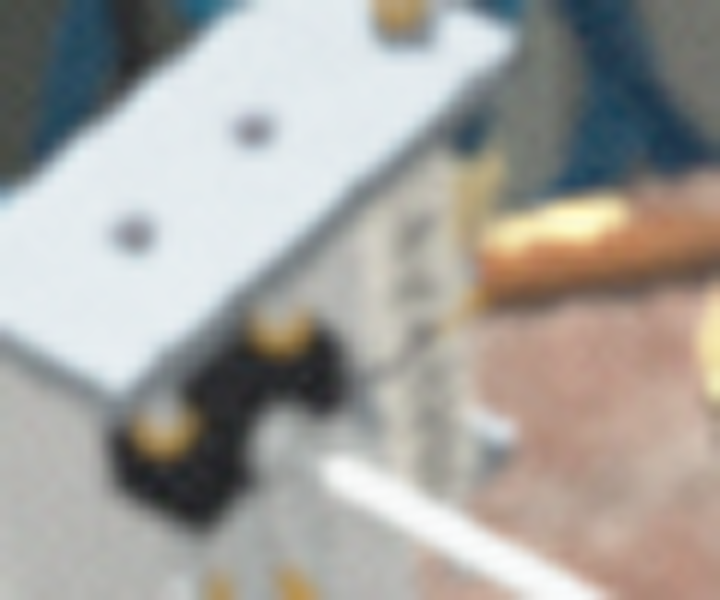

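The crop shows the dark pointer (350,385)–(435,345) running straight on into the brass index (445,330)–(485,295), so they are level. By measurement the index is at 38 mm and the dip at 37 mm. The robot is clear of everything, so I'm handing in.

```bash
python3 -c "
from bench import *
print(close_job())"
```

```text
the job is handed in; nothing more can be done
None
```

The tall steel weight hangs still by its eye in the hook, dipping the spring about 37 mm, and the index is set level with the pointer to about 1 mm; the job is handed in, with no verdict shown.

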